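# Index the painting turntable to the next notch

### The job

The pyramid on the little turntable is ready for its next side to be painted. With your fingertips press the red indexing plunger down to free the turntable, keep it down while you push it round clockwise (seen from above), and let it spring fully up again in the next notch, one notch on and no further. The pyramid stays standing in the middle of the turntable and is not picked up, and everything else is left where it is.

Things in the scene. Friction and masses are not known exactly. Their poses are not given: they have to be found in the camera images.
- turntable (a joint): Turn of the turntable about its upright axis, in rad: 0 at the start, growing clockwise seen from above; neighbouring notches are 60 degrees (1.047 rad) apart. Free, it turns with light friction (1 N sideways at the plunger) and stays where it is left. With the plunger up, a tooth sits in a notch and locks it, with about 0.02 rad of play each way.
- stand: Fixed base of the turntable: dark round foot 236 mm across, 12 mm high, and a horizontal aluminium index plate about 190 mm across, top 42 mm above the work surface, with six notches 12 mm wide in its rim, 60 degrees apart. Origin: on the axis, at the work surface.
- plunger (a joint): Travel of the red indexing plunger, in m: 0 up (locked), 0.012 pressed down to its stop. It goes straight down against a spring (2.5 N at first, 5.5 N at the stop). From about 0.007 down its tooth is below the index plate and the turntable is free. Let go between notches, it rubs under the plate and clicks up into the next notch that it meets (within about 3 mm).
- plunger_top (a point): Centre of the top face of the plunger's round red cap, 88 mm above the work surface when up. The cap is a dish 52 mm across: flat floor 44 mm across, rim 3 mm high. It stands on a blue arm of the turntable, 105 mm from the axis, and moves on that circle as the turntable turns. Pushing sideways on the pressed dish turns the turntable.
- turntable_axis (a point): Point on the turntable's upright axis at the height of its top, 56 mm above the work surface; it does not move. The turntable is a pale wooden disc 132 mm across and 10 mm thick with one blue arm for the plunger.
- pyramid: Six-sided wooden pyramid standing loose on the middle of the turntable, base 84 mm over its corners, 58 mm tall (its tip is 114 mm above the work surface), painted in blue, yellow, red and green bands with a white tip, 0.12 kg. Origin at the centre of its underside, z up. It turns along with the turntable.
- tape: Roll of paper tape lying flat, 90 mm across, 24 mm high. Origin: centre of its underside. Bystander.
- paint_jar: Blue jar with a white cap, 52 mm across, 60 mm tall. Origin: centre of its underside. Bystander.
- flask: Aluminium drinking bottle with a black cap, 66 mm across, 190 mm tall. Origin: centre of its underside. Bystander.
- pen_cup: Black cup of coloured pens, 74 mm across, about 146 mm tall with the pens. Origin: centre of its underside. Bystander.
- disc_a: Painted wooden green disc with a yellow centre, 56 mm across, 12 mm thick, lying flat. Origin: centre of its underside. Bystander.
- disc_b: Painted wooden orange disc with a blue centre, 56 mm across, 12 mm thick, lying flat. Origin: centre of its underside. Bystander.
- disc_c: Painted wooden yellow disc with a red centre, 56 mm across, 12 mm thick, lying flat. Origin: centre of its underside. Bystander.

How it is judged:
On the way, in this order (a step that is already met when the one before it is completed fails the run):
1. the plunger is pressed down by the fingers, freeing the turntable, which is still at its first notch (value of joint plunger above 0.0065 m and value of joint turntable between -0.1 and 0.1 rad and contact force between the fingers and plunger above 1 N), for 0.05 s.
2. the turntable is on its way clockwise, past a quarter of the step, with the plunger still down under the fingers (value of joint plunger above 0.005 m and value of joint turntable between 0.3 and 0.8 rad and contact force between the fingers and plunger above 0.5 N), for 0.05 s.
3. the plunger has sprung up in the next notch (value of joint turntable between 1.002 and 1.092 rad and value of joint plunger below 0.002 m), for 0.2 s.
At the end, for the whole second after the job is handed in: The turntable stands one notch (1.047 rad, within 0.045) clockwise of where it began, at rest, the plunger up to within 2 mm; the pyramid stands upright (within 0.15 rad) within 20 mm of the turntable's axis; every bystander is within 25 mm of its place (all of step 3 and velocity of joint turntable between -0.05 and 0.05 rad/s and linear speed of pyramid below 0.02 m/s and horizontal distance between pyramid and turntable_axis below 0.02 m and angle between pyramid's own z axis and vertical below 0.15 rad and height (world z) of pyramid below 0.062 m and distance of each of disc_a, disc_b, disc_c, tape, paint_jar, flask, pen_cup from where it was at the start of the episode below 0.025 m); the robot touches nothing.
It fails at once if the turntable is turned more than 20 degrees the wrong way (value of joint turntable below -0.35 rad).
It fails at once if the turntable is turned more than 20 degrees beyond the next notch (value of joint turntable above 1.397 rad).
It fails at once if the pyramid is lifted, tipped or pushed off the middle (not (horizontal distance between pyramid and turntable_axis below 0.02 m and angle between pyramid's own z axis and vertical below 0.15 rad and height (world z) of pyramid below 0.062 m)).
It fails at once if a bystander is moved by more than 25 mm or lifted (distance of any of disc_a, disc_b, disc_c, tape, paint_jar, flask, pen_cup from where it was at the start of the episode above 0.025 m or height (world z) of any of disc_a, disc_b, disc_c, tape, paint_jar, flask, pen_cup above 0.015 m).
It also fails if it takes over 38 s, if anything falls off the work surface, if the arm or the gripper's body presses on something with over 40 N, if the wrist force passes 120 N, or if a joint passes its speed limit or range.

### The arm

A 6-joint arm with a two-finger parallel gripper is mounted at the origin on the work surface. World frame = base frame: x ahead of the robot, y to its left, z up, the work surface at z = 0. Lengths are in m, angles in rad, forces in N, time in s.
With the tool pointing down it reaches from about 0.35 to 0.975 m from the base axis. Payload 4.9 kg.
Tool frame: the origin (TCP) lies between the finger pads; the fingertips stand 11 mm ahead of it and the grasp point (between the pads) lies 8 mm behind it; z points along the fingers, y is the direction in which the jaws open and shut (so a half turn about z gives the same grasp; the last joint's range is limited). The gripper opens to 85 mm and grips with 20 to 120 N. Pads are 22 mm wide; open, the fingers measure 114 mm over their backs; the gripper's body (76 mm by 85 mm) begins 54 mm behind the grasp point. The pads swing forward as they close: fully open they stand 13 mm farther back than shut.
Start: joints at [1.029, 0.053, 1.613, -0, 1.476, -0.119], TCP at [0.256, 0.57, 0.242] pointing down, gripper open.
Joint ranges: [-3.01, 3.01], [-1.01, 2.22], [0.06, 2.58], [-1.02, 4.17], [0.09, 2.62], [-3.14, 3.14]. Speed limits (rad/s): [2.57, 2.57, 3.14, 3.14, 3.14, 3.14].

### API

Orientations are given as a unit quaternion [w, x, y, z].
In Python, from workcell import readout, eyes, job gives the robot as it stands. The module is installed in compiled form; this text tells all that it offers.
- The arm moves only by the tool jog_arm, never from a script. Its argument "targets" is a list of rows, each a list of 7 numbers: the shift along the tool's x, y, z in units of 0.025 m (1.0 is 0.025 m), then the turn, a rotation vector about the tool's x, y, z in units of 6 degrees (1.0 is 6 degrees), then the closure in counts, from 0 (fully open) to 255 (shut). In form: [[x, y, z, ax, ay, az, grip], ...]. A call has 1 to 10 rows; each row shifts and turns the commanded pose from where the row before left it, along the tool's axes as they then stand; what a row does not reach is not made up. A row lasts 1/10 s, in which the tool goes at most 50 mm and 8.59 degrees, less where a joint would pass 70% of its speed; a pose out of reach is approached as far as the arm can. A call with a number of a shift or a turn outside -1 to 1 is refused whole. A call with a gripper value outside its range is refused whole. The fingers move at their own pace and stop on an object; "grip_force" is the grip in N (left out, the last holds). Time passes only in rows, so rows that do not move let the fingers close. It gives the time, the measured TCP pose, the force and the opening at its end, in the units of the state.
- readout.observe(): the state, without advancing time (a new reading comes with each control period).
- eyes.grab_frame(name): name is "scene" or "top" or "wrist"; returns the picture (420x560x3 uint8, red, green, blue); there is no depth.
- eyes.calibration(name): a dict with "intrinsics" (3x3 intrinsics, pixels), "R" (3x3) and "t" (3): a world point X has camera coordinates R X + t; the wrist camera has in their place "mount" (4x4, takes a point from camera to tool coordinates, whose origin is the TCP and whose axes are the flange's). Camera axes: x right, y down, z forward; pixel columns grow to the right and rows downward; lengths in m; the calibration is good to about 2 mm. A picture is of the moment at which its call begins: read the wrist's pose just before it. calibration takes no time and is no camera call.
- job.close_job(): hands the job in, once; it reports no verdict.
Trained networks look in the newest picture that a camera, given by its name, has taken for a name from the list of things; names that differ only in an ending like _2 or _b are one class to them, and where a whole thing is asked for, a point or a joint stands for the part that bears it (a point fixed in the world has none). Each returns a list of dicts, best first, with "confidence" (0 to 1); they miss things now and then, are a little off and sometimes report something else, mostly with a low value. They report only what shows in the picture. A call takes as long as a camera call.
- eyes.masks_of(query, camera): "mask" (420x560 bool, what is visible of it) and "xy" ([column, row] in pixels, amid what is visible of it).
The state is a dict: "time": time; "joint_positions": joint angles; "dq": joint speeds; "joint_efforts": joint torques, N m; "position": TCP position; "tool_rot": TCP orientation; "force": force on the tool from outside, world axes, zero at the start; "torque": the same for the moment, N m; "gripper_width": opening from 0.0 (shut) to 1.0 (fully open).
Only numpy, scipy, OpenCV 4.12 (cv2) and the standard library are available. Lean on these libraries where they do the work, as an engineer would, in place of code of your own. Each camera call takes 0.05 s, during which the arm holds its last target. There are 200 camera calls.

## Working session

There is one attempt and no reset: what is moved stays moved. The work goes in short steps, Python scripts to look and compute and a tool call to move; the robot and the scene stay as the last step left them, time stands still between calls to the robot, and variables do not carry over. Pictures are saved under pics/ and viewed, about 8 in all and at most 12, crops included, and the job is handed in when it is done.

Besides the shell and the picture viewer there is one more tool, called after "Request:" as name([rows], argument=value, ...), one row to a line, values as JSON. jog_arm: Moves the arm, as the interface text tells. Its arguments: {"type":"object","properties":{"targets":{"type":"array"},"grip_force":{"type":"number"}},"required":["targets"]}

```bash
mkdir -p pics; cat > h.py <<'E'
import numpy as np, cv2
from workcell import readout, eyes, job
def ray(name,uv,z):
    c=eyes.calibration(name);K,R,t=[np.array(c[k]) for k in("intrinsics","R","t")]
    d=R.T@np.linalg.solve(K,[uv[0],uv[1],1]);o=-R.T@t
    return o+d*(z-o[2])/d[2]
def proj(name,X):
    c=eyes.calibration(name);p=np.array(c["intrinsics"])@(np.array(c["R"])@X+c["t"]);return p[:2]/p[2]
def save(im,f): cv2.imwrite("pics/"+f,cv2.cvtColor(im,cv2.COLOR_RGB2BGR))
E
python3 - <<'E'
from h import *
print(readout.observe())
for n in("top","scene"):
    save(eyes.grab_frame(n),n+"0.png")
    for q,z in(("plunger",.088),("pyramid",.07),("stand",.042)):
        for m in eyes.masks_of(q,n)[:2]: print(n,q,round(m["confidence"],2),m["xy"],m["mask"].sum(),ray(n,m["xy"],z).round(4))
E
```

```text
{'time': 0.0, 'joint_positions': array([ 1.02899402e+00,  5.33679700e-02,  1.61435324e+00,  2.16104191e-05,
        1.47598325e+00, -1.19010377e-01]), 'dq': array([-0.0008337 , -0.00233738, -0.0007805 , -0.00058892,  0.00034292,
        0.00018504]), 'joint_efforts': array([-1.17653258e-04, -3.93684053e+01, -3.70173526e+01, -2.41246507e-04,
        7.21282893e-03, -3.72272530e-05]), 'position': array([0.25612069, 0.56943153, 0.24102072]), 'tool_rot': array([-3.52737819e-04,  2.09825886e-01,  9.77738197e-01, -9.95300735e-04]), 'force': array([-0.10257712,  0.62566006, -0.20368349]), 'torque': array([-0.00860917,  0.05335066, -0.03999259]), 'gripper_width': 1.0028166951113933}
top plunger 0.58 [309.8, 266.7] 243 [ 0.4553 -0.0581  0.088 ]
top plunger 0.21 [134.8, 241.8] 686 [0.5384 0.4628 0.088 ]
top pyramid 0.74 [422.2, 242.9] 229 [ 0.5208 -0.4019  0.07  ]
top pyramid 0.58 [319.6, 230.4] 486 [ 0.5644 -0.0926  0.07  ]
top stand 0.87 [312.3, 244.0] 3761 [ 0.5255 -0.0714  0.042 ]
top stand 0.19 [183.6, 252.1] 255 [0.5077 0.327  0.042 ]
scene plunger 0.65 [190.2, 339.3] 516 [ 0.7347 -0.3684  0.088 ]
scene plunger 0.53 [208.6, 195.7] 273 [ 0.4669 -0.0548  0.088 ]
scene pyramid 0.82 [223.7, 225.5] 568 [ 0.5591 -0.0941  0.07  ]
scene stand 0.89 [223.9, 241.9] 4896 [ 0.5793 -0.1178  0.042 ]
```

View pics/top0.png

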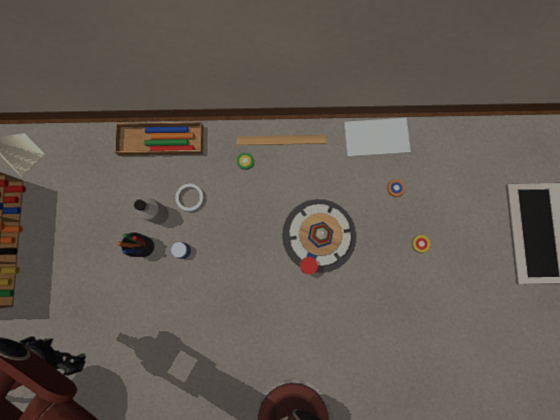

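View pics/scene0.png

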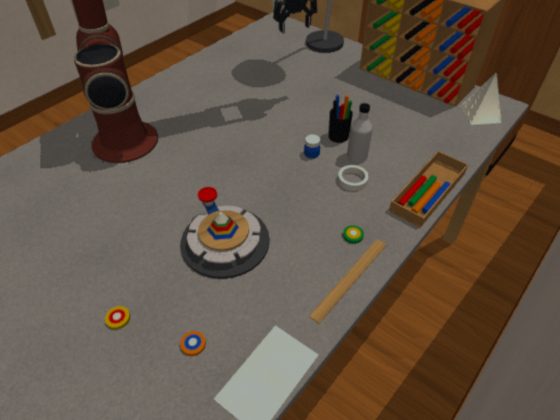

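The top view shows the turntable at about (319,236) and the red plunger at (309,266), on the robot's side. Clockwise takes the plunger to image left, which is +y. The network's 0.74 "pyramid" at (422,243) is really disc_c, and the scene view's 0.65 "plunger" at (190,339) is disc_b. Next I'll refine the plunger and axis positions.

```bash
python3 - <<'E'
from h import *
for n,c in(("top",(309,266)),("scene",(208,194))):
    im=cv2.imread(f"pics/{n}0.png").astype(int)
    m=(im[...,2]>110)&(im[...,1]<60)&(im[...,0]<60)
    yy,xx=np.nonzero(m);k=np.hypot(xx-c[0],yy-c[1])<14
    p=np.c_[xx[k],yy[k]].astype(np.float32)
    e=cv2.fitEllipse(cv2.convexHull(p)); print(n,k.sum(),e,p.min(0),p.max(0),ray(n,p.mean(0),.087).round(4),ray(n,e[0],.087).round(4))
    g=im.sum(2)
    # white index plate / foot ellipse
    m=eyes.masks_of("stand",n) if 0 else None
eyes.grab_frame("top"); M=eyes.masks_of("stand","top")[0]["mask"]
eyes_t=M; hull=cv2.convexHull(np.argwhere(M)[:,::-1].astype(np.float32)); e=cv2.fitEllipse(hull); print("top foot",e,ray("top",e[0],.012).round(4))
eyes.grab_frame("scene"); M=eyes.masks_of("stand","scene")[0]["mask"]
save(np.uint8(M)*255 if 0 else np.dstack([np.uint8(M)*255]*3),"m.png")
e=cv2.fitEllipse(cv2.convexHull(np.argwhere(M)[:,::-1].astype(np.float32)));print("scene foot",e,ray("scene",e[0],.012).round(4))
E
```

```text
top 232 ((308.2760314941406, 265.1473693847656), (16.842041015625, 17.503128051757812), 112.05471801757812) [300. 257.] [317. 273.] [ 0.4598 -0.0538  0.087 ] [ 0.4599 -0.0538  0.087 ]
scene 216 ((206.90280151367188, 193.3509521484375), (13.674705505371094, 19.451675415039062), 80.95503997802734) [198. 187.] [216. 200.] [ 0.4564 -0.051   0.087 ] [ 0.4563 -0.0509  0.087 ]Traceback (most recent call last):
  File "<stdin>", line 11, in <module>
IndexError: list index out of range
```

```bash
python3 - <<'E'
from h import *
for n in("top","scene","top"):
    eyes.grab_frame(n)
    for m in eyes.masks_of("stand",n)[:1]:
        e=cv2.fitEllipse(cv2.convexHull(np.argwhere(m["mask"])[:,::-1].astype(np.float32)));print(n,e,ray(n,e[0],.012).round(4))
im=cv2.imread("pics/top0.png");hsv=cv2.cvtColor(im,cv2.COLOR_BGR2HSV)
m=(im.min(2)>130);yy,xx=np.nonzero(m);k=np.hypot(xx-319,yy-236)<36
e=cv2.fitEllipse(cv2.convexHull(np.c_[xx[k],yy[k]].astype(np.float32)));print("plate",e,ray("top",e[0],.042).round(4))
print(eyes.calibration("wrist"), readout.observe()["time"])
E
```

```text
top ((318.85400390625, 235.74057006835938), (72.98895263671875, 76.1252670288086), 1.472034215927124) [ 0.5534 -0.0956  0.012 ]
scene ((219.72715759277344, 233.72787475585938), (86.71849060058594, 98.35517120361328), 126.79463958740234) [ 0.5318 -0.0895  0.012 ]
top ((318.7124938964844, 236.1597442626953), (73.22581481933594, 76.64407348632812), 6.993137836456299) [ 0.5521 -0.0951  0.012 ]
plate ((319.5890197753906, 234.4045867919922), (59.50577163696289, 60.20130920410156), 140.22259521484375) [ 0.5548 -0.095   0.042 ]
{'intrinsics': array([[309.16499354,   0.        , 275.79866621],
       [  0.        , 309.16499354, 211.47840444],
       [  0.        ,   0.        ,   1.        ]]), 'mount': array([[-3.51649359e-04, -9.51209920e-01, -3.08544265e-01,
         7.99335582e-02],
       [ 9.99999735e-01, -5.31297443e-04,  4.98230398e-04,
        -4.95690475e-05],
       [-6.37850476e-04, -3.08544008e-01,  9.51209855e-01,
        -1.31071119e-01],
       [ 0.00000000e+00,  0.00000000e+00,  0.00000000e+00,
         1.00000000e+00]])} 0.8
```

Request:
jog_arm([
  [-0.88,-0.97,0,0,0,0,255],
  [-0.88,-0.97,0,0,0,0,255],
  [-0.88,-0.97,0,0,0,0,255],
  [-0.88,-0.97,0,0,0,0,255],
  [-0.88,-0.97,0,0,0,0,255],
  [-0.88,-0.97,0,0,0,0,255],
  [-0.88,-0.97,0,0,0,0,255],
  [-0.88,-0.97,0,0,0,0,255],
  [-0.88,-0.97,0,0,0,0,255],
  [-0.88,-0.97,0,0,0,0,255],
], grip_force=40)

```text
time: 1.8
position: [0.3578, 0.2573, 0.2425]
tool_rot: [0.0, 0.21, 0.978, 0.0]
force: [0.1, 0.1, -0.4]
gripper_width: -0.003
```

Request:
jog_arm([
  [-0.88,-0.97,0,0,0,0,255],
  [-0.88,-0.97,0,0,0,0,255],
  [-0.88,-0.97,0,0,0,0,255],
  [-0.88,-0.97,0,0,0,0,255],
  [-0.88,-0.97,0,0,0,0,255],
  [-0.88,-0.97,0,0,0,0,255],
  [-0.88,-0.97,0,0,0,0,255],
  [-0.88,-0.97,0,0,0,0,255],
  [-0.88,-0.97,0,0,0,0,255],
  [-0.88,-0.97,0,0,0,0,255],
])

```text
time: 2.8
position: [0.4589, -0.0543, 0.2425]
tool_rot: [0.0, 0.21, 0.978, 0.0]
force: [0.4, -0.1, 0.8]
gripper_width: 0.002
```

Request:
jog_arm([
  [0,0,0.3,0,0,-0.8,255],
  [0,0,0.3,0,0,-0.8,255],
  [0,0,0.3,0,0,-0.8,255],
  [0,0,0.3,0,0,-0.8,255],
  [0,0,0.3,0,0,-0.83,255],
  [0,0,0,0,0,0,255],
  [0,0,0,0,0,0,255],
])

```text
time: 3.5
position: [0.4587, -0.0529, 0.205]
tool_rot: [0.0, 0.001, 1.0, 0.0]
force: [-0.1, -0.2, 0.2]
gripper_width: -0.001
```

```bash
cat >> h.py <<'E'
from scipy.spatial.transform import Rotation as Rn
def wray(uv,z,o):
    c=eyes.calibration("wrist");M=np.array(c["mount"]);q=o["tool_rot"]
    R=Rn.from_quat(np.r_[q[1:],q[0]]).as_matrix()
    d=R@M[:3,:3]@np.linalg.solve(c["intrinsics"],[uv[0],uv[1],1]);s=R@M[:3,3]+o["position"]
    return s+d*(z-s[2])/d[2]
E
python3 - <<'E'
from h import *
o=readout.observe();im=eyes.grab_frame("wrist");save(im,"w1.png")
R=Rn.from_quat(np.r_[o["tool_rot"][1:],o["tool_rot"][0]]).as_matrix()
print(o["time"],o["position"],R.round(3),o["force"],o["gripper_width"])
for m in eyes.masks_of("plunger","wrist")[:2]:
    e=cv2.fitEllipse(cv2.convexHull(np.argwhere(m["mask"])[:,::-1].astype(np.float32)))
    print(m["confidence"],m["xy"],e,wray(m["xy"],.088,o).round(4),wray(e[0],.088,o).round(4))
i=im.astype(int);m=(i[...,0]>110)&(i[...,1]<60)&(i[...,2]<60);print("red",m.sum(),np.argwhere(m).mean(0)[::-1])
E
```

```text
3.5 [ 0.45867886 -0.05287178  0.20495947] [[-1.     0.003  0.   ]
 [ 0.003  1.     0.   ]
 [-0.     0.    -1.   ]] [-0.11503653 -0.1510428   0.23092522] -0.0009826002332231415
0.78 [278.5, 209.4] ((275.61346435546875, 208.0499725341797), (62.57838821411133, 63.78026580810547), 96.46904754638672) [ 0.4575 -0.0502  0.088 ] [ 0.4563 -0.0526  0.088 ]
red 3460 [268.06300578 218.61705202]
```

View pics/w1.png

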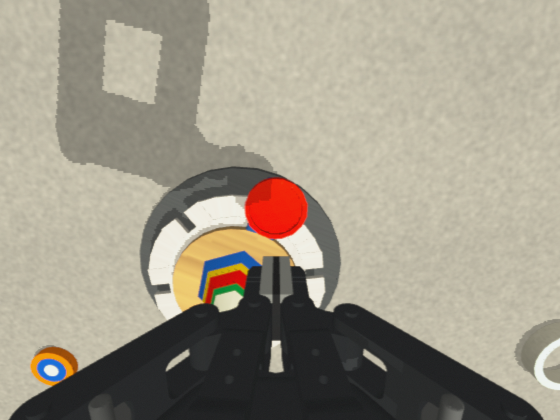

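The wrist view shows the red dish at (276,208), which puts it at about (0.457, -0.053), right under the shut fingers. I'll descend to just above it.

Request:
jog_arm([
  [0.04,0,0.8,0,0,0,255],
  [0,0,0.8,0,0,0,255],
  [0,0,0.8,0,0,0,255],
  [0,0,0.8,0,0,0,255],
  [0,0,0.7,0,0,0,255],
  [0,0,0,0,0,0,255],
])

```text
time: 4.2
position: [0.456, -0.0524, 0.1051]
tool_rot: [-0.002, 0.001, 1.0, 0.001]
force: [-0.7, 0.6, 0.5]
gripper_width: -0.001
```

Request:
jog_arm([
  [0,0,0.2,0,0,0,255],
  [0,0,0.2,0,0,0,255],
  [0,0,0,0,0,0,255],
])

```text
time: 4.5
position: [0.4585, -0.0531, 0.0981]
tool_rot: [0.001, 0.0, 1.0, -0.0]
force: [-0.1, 0.4, 1.1]
gripper_width: -0.002
```

```bash
python3 - <<'E'
from h import *
save(eyes.grab_frame("scene")[120:300,120:320].repeat(3,0).repeat(3,1),"s1.png");print(readout.observe()["force"],readout.observe()["position"])
E
```

```text
[-0.20322845 -0.08103209  2.35218642] [ 0.45845831 -0.05307159  0.09831042]
```

View pics/s1.png

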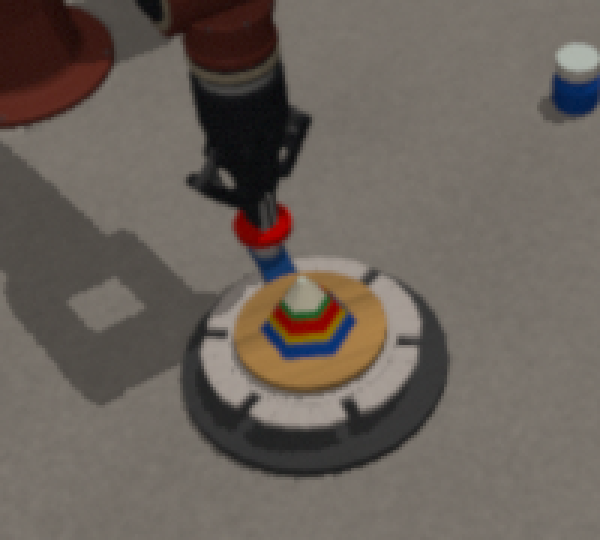

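The fingertips are in the dish at first contact, about 2 N. Now I'll press.

Request:
jog_arm([
  [0,0,0.16,0,0,0,255],
  [0,0,0.16,0,0,0,255],
  [0,0,0,0,0,0,255],
  [0,0,0,0,0,0,255],
])

```text
time: 4.95
position: [0.4585, -0.0531, 0.09]
tool_rot: [0.001, 0.0, 1.0, -0.0]
force: [0.9, -0.8, 3.5]
gripper_width: 0.0
```

Request:
jog_arm([
  [0,0,0.08,0,0,0,255],
  [0,0,0,0,0,0,255],
  [0,0,0,0,0,0,255],
])

```text
time: 5.25
position: [0.4584, -0.0531, 0.0878]
tool_rot: [0.001, 0.0, 1.0, -0.0]
force: [4.2, -0.8, 4.5]
gripper_width: 0.001
```

Request:
jog_arm([
  [0,0,0.04,0,0,0,255],
  [0,0,0,0,0,0,255],
  [0,0,0,0,0,0,255],
])

```text
time: 5.55
position: [0.4584, -0.0531, 0.0869]
tool_rot: [0.001, 0.0, 1.0, -0.0]
force: [2.1, -1.3, 5.2]
gripper_width: -0.002
```

```bash
python3 - <<'E'
from h import *
f=[]
for i in range(4):
    eyes.grab_frame("top"); f.append(readout.observe()["force"])
print(np.round(f,1))
E
```

```text
[[ 2.9 -1.3  6. ]
 [ 4.1 -1.   5.1]
 [ 2.7 -1.5  5.3]
 [ 3.4 -0.7  5.1]]
```

```bash
python3 - <<'E'
import numpy as np
p=np.radians(156.3-np.arange(0,71,5));P=.105*np.c_[-np.cos(p),np.sin(p)]/.025
print(np.c_[np.arange(5,71,5),np.diff(P,axis=0)].round(2))
E
```

```text
[[ 5.0e+00 -1.6e-01  3.3e-01]
 [ 1.0e+01 -1.9e-01  3.1e-01]
 [ 1.5e+01 -2.2e-01  3.0e-01]
 [ 2.0e+01 -2.4e-01  2.8e-01]
 [ 2.5e+01 -2.6e-01  2.5e-01]
 [ 3.0e+01 -2.9e-01  2.3e-01]
 [ 3.5e+01 -3.0e-01  2.0e-01]
 [ 4.0e+01 -3.2e-01  1.8e-01]
 [ 4.5e+01 -3.4e-01  1.5e-01]
 [ 5.0e+01 -3.5e-01  1.2e-01]
 [ 5.5e+01 -3.6e-01  9.0e-02]
 [ 6.0e+01 -3.6e-01  6.0e-02]
 [ 6.5e+01 -3.7e-01  2.0e-02]
 [ 7.0e+01 -3.7e-01 -1.0e-02]]
```

Request:
jog_arm([
  [-0.08,0,0,0,0,0,255],
  [0,0,0,0,0,0,255],
])

```text
time: 5.95
position: [0.4588, -0.0525, 0.0868]
tool_rot: [-0.002, 0.0, 1.0, 0.001]
force: [-2.7, 0.4, 11.6]
gripper_width: -0.005
```

Request:
jog_arm([
  [-0.08,0.17,0,0,0,0,255],
  [-0.08,0.16,0,0,0,0,255],
  [-0.09,0.16,0,0,0,0,255],
  [-0.1,0.15,0,0,0,0,255],
  [-0.11,0.15,0,0,0,0,255],
  [-0.11,0.15,0,0,0,0,255],
  [-0.12,0.14,0,0,0,0,255],
  [-0.12,0.14,0,0,0,0,255],
  [0,0,0,0,0,0,255],
])

```text
time: 6.85
position: [0.4802, -0.0222, 0.0869]
tool_rot: [-0.0, 0.0, 1.0, -0.0]
force: [0.4, 0.3, 7.5]
gripper_width: -0.002
```

```bash
python3 - <<'E'
from h import *
save(eyes.grab_frame("scene")[120:300,120:320].repeat(3,0).repeat(3,1),"s2.png");o=readout.observe();print(o["time"],o["force"],o["position"])
E
```

```text
6.9 [-0.24142375 -0.8662294   8.57080718] [ 0.48016207 -0.02227112  0.08688599]
```

View pics/s2.png

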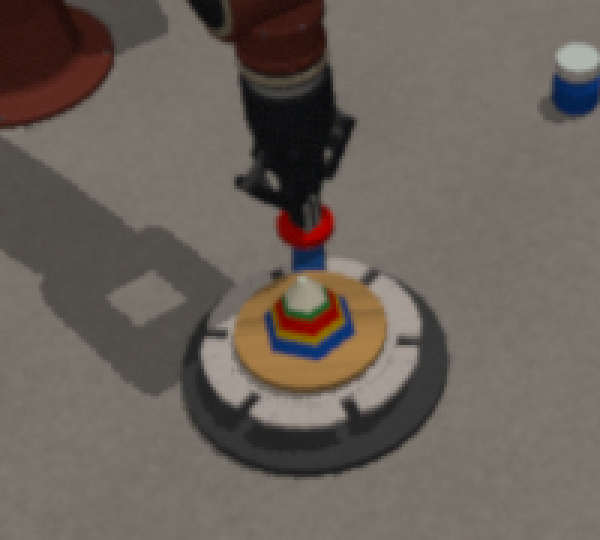

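The turntable is following, about 20° clockwise with the pyramid still centred. I'll continue to about 45°.

Request:
jog_arm([
  [-0.13,0.13,0,0,0,0,255],
  [-0.13,0.12,0,0,0,0,255],
  [-0.14,0.12,0,0,0,0,255],
  [-0.15,0.11,0,0,0,0,255],
  [-0.15,0.1,0,0,0,0,255],
  [-0.15,0.1,0,0,0,0,255],
  [-0.16,0.09,0,0,0,0,255],
  [-0.16,0.09,0,0,0,0,255],
  [0,0,0,0,0,0,255],
  [0,0,0,0,0,0,255],
])

```text
time: 7.9
position: [0.5094, -0.001, 0.0869]
tool_rot: [-0.0, 0.0, 1.0, -0.0]
force: [1.7, 0.2, 8.4]
gripper_width: 0.002
```

```bash
cat >> h.py <<'E'
def where(z):
    for n in("top","scene"):
        im=eyes.grab_frame(n).astype(int);A=np.array([.5545,-.095,z]);c=proj(n,A)
        m=(im[...,0]>110)&(im[...,1]<60)&(im[...,2]<60)
        yy,xx=np.nonzero(m);w=[]
        P=np.array([ray(n,q,z) for q in zip(xx,yy)]);r=np.hypot(*(P-A)[:,:2].T);k=(r>.07)&(r<.14)
        h=cv2.convexHull(np.c_[xx[k],yy[k]].astype(np.float32));e=cv2.fitEllipse(h)
        p=ray(n,e[0],z);print(n,k.sum(),p.round(4),"angle",round(np.degrees(np.arctan2(p[1]+.095,p[0]-.5545)),1))
E
python3 - <<'E'
from h import *
where(.0755);o=readout.observe();print(o["time"],o["force"],o["position"])
E
```

```text
Traceback (most recent call last):
  File "h.py", line 22, in where
    h=cv2.convexHull(np.c_[xx[k],yy[k]].astype(np.float32));e=cv2.fitEllipse(h)
                                                              ~~~~~~~~~~~~~~^^^
cv2.error: OpenCV(4.12.0) /io/opencv/modules/imgproc/src/shapedescr.cpp:356: error: (-215:Assertion failed) n >= 0 && (depth == CV_32F || depth == CV_32S) in function 'fitEllipseNoDirect'
```

Progress is about 41° by the TCP. Now I'll ease up so that the tooth rubs under the plate with the fingertips still inside the rim, then push on slowly.

Request:
jog_arm([
  [-0.17,0.08,0,0,0,0,255],
  [-0.17,0.07,0,0,0,0,255],
  [0,0,-0.1,0,0,0,255],
  [0,0,-0.1,0,0,0,255],
  [-0.09,0.03,0,0,0,0,255],
  [-0.09,0.03,0,0,0,0,255],
  [0,0,0,0,0,0,255],
  [0,0,0,0,0,0,255],
])

```text
time: 8.75
position: [0.522, 0.0045, 0.0909]
tool_rot: [-0.0, 0.0, 1.0, 0.0]
force: [-0.2, -1.0, 4.1]
gripper_width: -0.002
```

```bash
python3 - <<'E'
from h import *
f=[]
for i in range(3):
    im=eyes.grab_frame("scene"); f.append(readout.observe()["force"])
print(np.round(f,1));save(im[130:270,150:310].repeat(4,0).repeat(4,1),"s3.png");o=readout.observe();print(o["time"],o["position"])
E
```

```text
[[-0.4 -0.5  3.5]
 [-0.2 -1.1  3.4]
 [ 0.5 -1.2  3.9]]
8.9 [0.52196454 0.00444926 0.09104193]
```

View pics/s3.png

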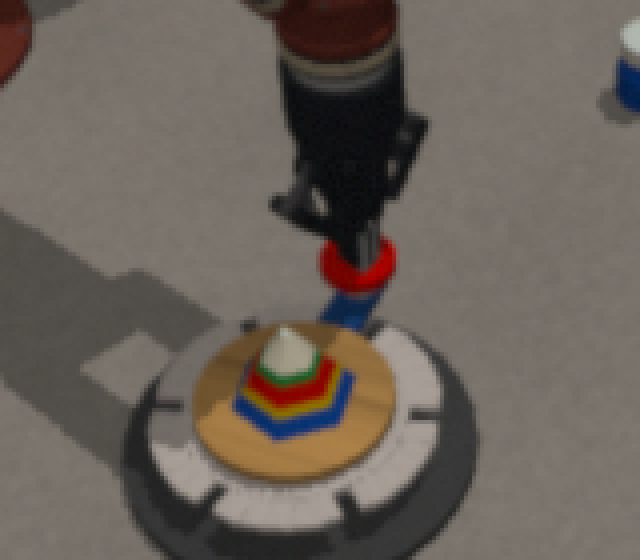

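The arm is just short of the next notch and the fingers are still loading the plunger (3.6 N). I'll raise slightly and creep on.

Request:
jog_arm([
  [0,0,-0.05,0,0,0,255],
  [-0.08,0.02,0,0,0,0,255],
  [-0.08,0.02,0,0,0,0,255],
  [-0.08,0.02,0,0,0,0,255],
  [-0.08,0.02,0,0,0,0,255],
  [0,0,0,0,0,0,255],
])

```text
time: 9.5
position: [0.5304, 0.0064, 0.0922]
tool_rot: [-0.0, 0.0, 1.0, 0.0]
force: [0.5, -0.3, 0.1]
gripper_width: -0.006
```

Request:
jog_arm([
  [-0.08,0.01,0,0,0,0,255],
  [-0.08,0.01,0,0,0,0,255],
  [0,0,0,0,0,0,255],
])

```text
time: 9.8
position: [0.5344, 0.0068, 0.0925]
tool_rot: [-0.0, 0.0, 1.0, 0.0]
force: [-0.4, 0.1, 0.7]
gripper_width: -0.006
```

```bash
python3 - <<'E'
from h import *
f=[]
for i in range(3):
    im=eyes.grab_frame("scene"); f.append(readout.observe()["force"])
print(np.round(f,1));save(im[130:270,150:310].repeat(4,0).repeat(4,1),"s4.png");o=readout.observe();print(o["time"],o["position"])
E
```

```text
[[-0.6 -0.4 -0.3]
 [-0.9  0.4  0.3]
 [-0.5  0.   0.2]]
9.95 [0.53426184 0.00680425 0.09250835]
```

View pics/s4.png

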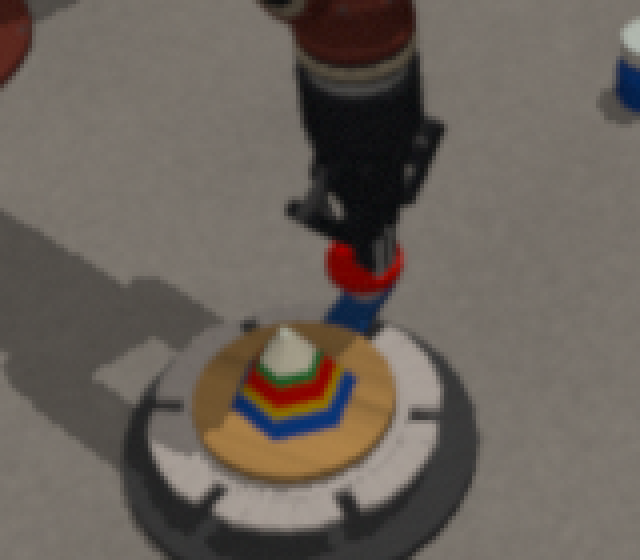

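Vertical load has gone and the fingers have slid in the dish towards its rim. I'll keep creeping until the rim engages.

Request:
jog_arm([
  [0,0,0.03,0,0,0,255],
  [-0.08,0.01,0,0,0,0,255],
  [-0.08,0.01,0,0,0,0,255],
  [0,0,0,0,0,0,255],
])

```text
time: 10.35
position: [0.5388, 0.0072, 0.0921]
tool_rot: [0.0, 0.0, 1.0, -0.0]
force: [-0.8, -0.9, 2.6]
gripper_width: -0.0
```

Request:
jog_arm([
  [-0.08,0.01,0,0,0,0,255],
  [-0.08,0.01,0,0,0,0,255],
  [0,0,0,0,0,0,255],
])

```text
time: 10.65
position: [0.5429, 0.0077, 0.0921]
tool_rot: [0.001, 0.0, 1.0, -0.0]
force: [0.7, -0.8, 3.1]
gripper_width: 0.002
```

```bash
python3 - <<'E'
from h import *
f=[]
for i in range(3):
    im=eyes.grab_frame("scene"); f.append(readout.observe()["force"])
print(np.round(f,1));save(im[130:270,150:310].repeat(4,0).repeat(4,1),"s5.png");o=readout.observe();print(o["time"],o["position"])
E
```

```text
[[ 0.8 -0.   2.5]
 [ 0.1 -1.3  1.9]
 [ 0.3 -0.   2.5]]
10.8 [0.54276182 0.00769646 0.09208815]
```

View pics/s5.png

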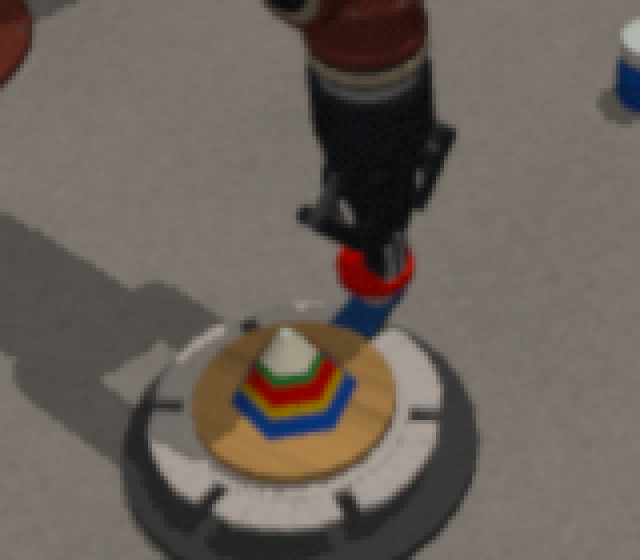

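Request:
jog_arm([
  [-0.08,0,0,0,0,0,255],
  [-0.08,0,0,0,0,0,255],
  [0,0,0,0,0,0,255],
])

```text
time: 11.1
position: [0.5465, 0.0079, 0.0919]
tool_rot: [0.0, 0.0, 1.0, 0.0]
force: [-0.7, -0.3, 2.9]
gripper_width: -0.001
```

Request:
jog_arm([
  [-0.06,0,0,0,0,0,255],
  [0,0,0,0,0,0,255],
  [0,0,0,0,0,0,255],
])

```text
time: 11.4
position: [0.5479, 0.0079, 0.0918]
tool_rot: [0.0, 0.0, 1.0, 0.0]
force: [0.9, 0.9, 4.0]
gripper_width: -0.002
```

```bash
python3 - <<'E'
from h import *
f=[]
for i in range(3):
    im=eyes.grab_frame("scene"); f.append(readout.observe()["force"])
print(np.round(f,1));save(im[130:270,150:310].repeat(4,0).repeat(4,1),"s6.png");o=readout.observe();print(o["time"],o["position"])
for n in ("s5","s6"):
    i=cv2.imread(f"pics/{n}.png").astype(int)[::4,::4];m=(i[...,2]>110)&(i[...,1]<60)&(i[...,0]<60)
    m=np.argwhere(m)[:,::-1]+[150,130]; m=m[(m[:,1]<206)&(m[:,0]>225)]
    e=cv2.fitEllipse(cv2.convexHull(m.astype(np.float32)));print(n,len(m),m.min(0),m.max(0),e)
    for z in(.076,.081,.086):
        p=ray("scene",e[0],z);print(z,p.round(4),np.degrees(np.arctan2(p[1]+.095,p[0]-.5545)))
E
```

```text
[[ 0.1  0.6  4.1]
 [ 0.9  0.3  2.7]
 [-0.1  1.1  3.3]]
11.55 [0.54785195 0.00791206 0.09186252]
s5 81 [234 192] [252 202] ((243.255126953125, 195.87838745117188), (12.01742935180664, 18.89031982421875), 97.46678924560547)
0.076 [0.5299 0.0114 0.076 ] 103.02360202859633
0.081 [0.5335 0.0079 0.081 ] 101.5311615889425
0.086 [0.5371 0.0045 0.086 ] 99.91896805657885
s6 81 [236 193] [254 202] ((245.25851440429688, 196.5713348388672), (11.856063842773438, 19.471302032470703), 92.02500915527344)
0.076 [0.5358 0.0129 0.076 ] 99.81861453121479
0.081 [0.5394 0.0094 0.081 ] 98.22863018895146
0.086 [0.543 0.006 0.086] 96.51707952245212
```

Seen from the same camera as the start (155.8°), the dish now sits at about 98° and the notch is at about 96°. I'll creep a little more.

Request:
jog_arm([
  [-0.06,0,0,0,0,0,255],
  [0,0,0,0,0,0,255],
])

```text
time: 11.75
position: [0.5493, 0.0079, 0.0918]
tool_rot: [-0.0, 0.0, 1.0, 0.0]
force: [-1.2, 0.7, 3.6]
gripper_width: -0.002
```

Request:
jog_arm([
  [-0.05,0,0,0,0,0,255],
  [0,0,0,0,0,0,255],
])

```text
time: 11.95
position: [0.5506, 0.0078, 0.0918]
tool_rot: [-0.0, 0.0, 1.0, 0.0]
force: [-0.4, 0.6, 4.2]
gripper_width: -0.001
```

Request:
jog_arm([
  [-0.05,0,0,0,0,0,255],
  [0,0,0,0,0,0,255],
])

```text
time: 12.15
position: [0.5518, 0.0078, 0.0918]
tool_rot: [0.0, 0.0, 1.0, -0.0]
force: [-0.0, 0.9, 3.4]
gripper_width: 0.002
```

```bash
cat >> h.py <<'E'
def dish(f):
    im=eyes.grab_frame("scene");save(im[130:270,150:310].repeat(4,0).repeat(4,1),f)
    o=readout.observe();print(o["time"],o["position"],o["force"].round(1))
    i=im[130:270,150:310].astype(int);m=(i[...,0]>110)&(i[...,1]<60)&(i[...,2]<60)
    m=np.argwhere(m)[:,::-1]+[150,130]; m=m[(m[:,1]<206)&(m[:,0]>225)]
    e=cv2.fitEllipse(cv2.convexHull(m.astype(np.float32)));print(len(m),m.min(0),m.max(0),e)
    for z in(.076,.081,.087):
        p=ray("scene",e[0],z);print(z,p.round(4),np.degrees(np.arctan2(p[1]+.095,p[0]-.5545)))
E
python3 -c "
from h import *
dish('s7.png')"
```

```text
12.2 [0.55186568 0.00774591 0.09181405] [-0.7  0.1  2.5]
76 [237 194] [255 203] ((246.5844268798828, 196.96710205078125), (12.13049030303955, 19.535419464111328), 92.32526397705078)
0.076 [0.5396 0.014  0.076 ] 97.78656420592458
0.081 [0.5431 0.0106 0.081 ] 96.14379993836418
0.087 [0.5474 0.0065 0.087 ] 94.01169066566739
```

View pics/s7.png

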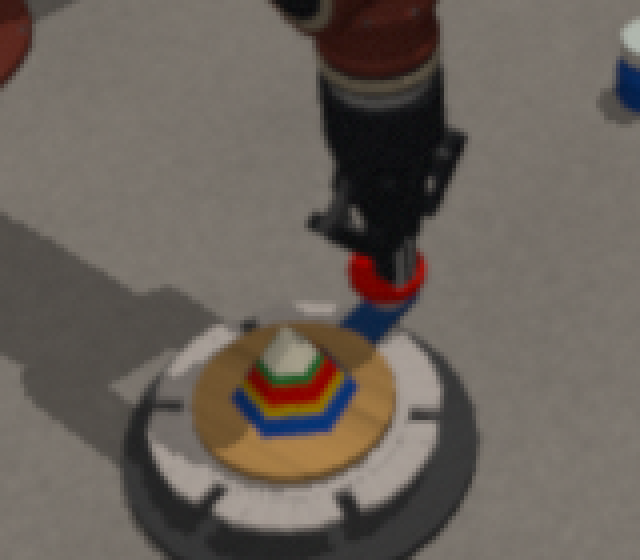

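The dish is at about 96°, on the notch. I'll raise in small steps and see whether the plunger follows.

Request:
jog_arm([
  [0,0,-0.12,0,0,0,255],
  [0,0,0,0,0,0,255],
  [0,0,0,0,0,0,255],
])

```text
time: 12.5
position: [0.5519, 0.0077, 0.095]
tool_rot: [0.0, 0.0, 1.0, -0.0]
force: [-0.4, 0.7, 3.5]
gripper_width: -0.004
```

```bash
python3 -c "
from h import *
dish('s8.png')
for i in range(3): eyes.grab_frame('scene');print(readout.observe()['force'].round(1))"
```

```text
12.55 [0.55188354 0.00772961 0.09490393] [1.3 0.1 2.2]
77 [237 193] [255 202] ((246.61077880859375, 196.12905883789062), (12.0990629196167, 19.812705993652344), 92.30564880371094)
0.076 [0.5375 0.0164 0.076 ] 98.66963316771648
0.081 [0.5411 0.013  0.081 ] 97.09228300877943
0.087 [0.5453 0.0088 0.087 ] 95.04608996636603
[-0.4  0.4  2.5]
[-0.2  0.2  3. ]
[-0.1  0.2  3.1]
```

The plunger rises with the fingers (about 2.8 N, dish up one pixel), so the tooth is in the notch. I'll lift clear.

Request:
jog_arm([
  [0,0,-0.12,0,0,0,255],
  [0,0,-0.1,0,0,0,255],
  [0,0,-0.2,0,0,0,255],
  [0,0,-0.5,0,0,0,255],
  [0,0,-1,0,0,0,255],
  [0,0,-1,0,0,0,255],
  [0.8,0.8,-1,0,0,0,255],
  [1,1,-0.5,0,0,0,255],
  [1,1,0,0,0,0,255],
  [1,1,0,0,0,0,255],
])

```text
time: 13.7
position: [0.4563, 0.1036, 0.207]
tool_rot: [0.001, 0.001, 1.0, 0.0]
force: [-0.6, 0.7, 0.4]
gripper_width: -0.0
```

Request:
jog_arm([
  [0,1,0,0,0,0,255],
  [0,1,0,0,0,0,255],
  [0,1,0,0,0,0,255],
  [0,0,0,0,0,0,255],
  [0,0,0,0,0,0,255],
])

```text
time: 14.2
position: [0.4568, 0.1779, 0.2058]
tool_rot: [0.0, -0.0, 1.0, -0.0]
force: [-0.1, -0.6, 0.0]
gripper_width: -0.004
```

```bash
python3 -c "
from h import *
dish('s9.png')
where(.087)
a=eyes.grab_frame('top');save(a[180:290,260:380].repeat(5,0).repeat(5,1),'t9.png')
b=cv2.imread('pics/s9.png');c=cv2.cvtColor(cv2.imread('pics/t9.png'),cv2.COLOR_RGB2RGB) if 0 else cv2.imread('pics/t9.png')
b=cv2.resize(b,(400,350));c=cv2.resize(c,(382,350));cv2.imwrite('pics/f.png',np.hstack([b,c]))"
```

```text
14.25 [0.45685863 0.1774667  0.20566101] [ 0.7 -1.5 -0.3]
225 [236 188] [255 201] ((245.7469482421875, 194.64474487304688), (14.250313758850098, 19.547910690307617), 87.04605865478516)
0.076 [0.5319 0.019  0.076 ] 101.19823595985686
0.081 [0.5355 0.0156 0.081 ] 99.74458146900909
0.087 [0.5398 0.0115 0.087 ] 97.85736039134731
top 222 [0.5439 0.0077 0.087 ] angle 95.9
scene 225 [0.5398 0.0115 0.087 ] angle 97.9
```

View pics/f.png

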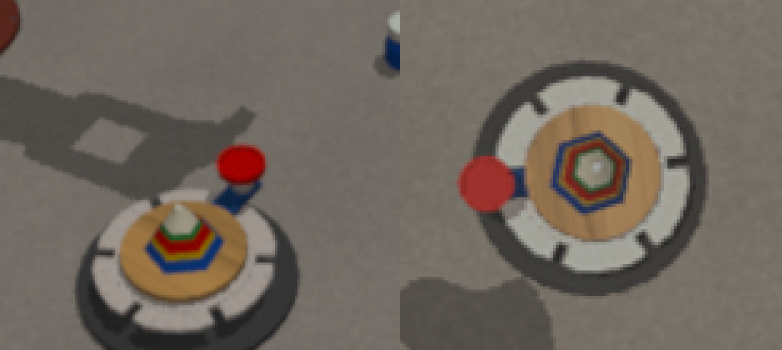

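The final views show the plunger in the next notch. Top view gives a turn of 156.5° − 95.9° = 60.6°. The cap height matches the start, the pyramid is centred and the arm is clear. I'll hand the job in.

```bash
python3 -c "
from h import *
print(job.close_job(),readout.observe()['time'])"
```

```text
the job is handed in; nothing more can be done
the job is handed in; nothing more can be done
```

The turntable is one notch clockwise, the plunger has sprung up in that notch, and I handed the job in at about 14.4 s on the robot's clock. No verdict was reported.

I pressed the red plunger down with the shut fingertips and pushed the turntable round. At about 45° I eased off so the tooth rubbed under the plate. I crept to the notch, let the plunger rise under the fingers, then lifted clear to one side.

**Last checks:**
- **Turn:** the top camera gave 60.6°. The scene camera gave about 58°. The two cameras' plunger positions differed by about 5 mm, nearly the same as at the start.
- **Plunger:** it followed the fingers up at about 2.8 N. The final views show the cap raised, and its height agrees with the start to about 1 mm.
- **Pyramid:** it stands upright in the middle of the turntable.
- **Bystanders:** I did not re-measure them; the arm's path stayed clear of them.
- **Arm:** it was clear of everything, with the force reading near zero.

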